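Cap the saxophone mouthpiece

ROBOT

A 6-joint arm with a two-finger parallel gripper is mounted at the origin on the work surface. World frame = base frame: x ahead of the robot, y to its left, z up, the work surface at z = 0. Lengths are in m, angles in rad, forces in N, time in s.
With the tool pointing down it reaches from about 0.35 to 0.875 m from the base axis. Payload 15.5 kg.
Tool frame: the origin (TCP) lies at the very end of the fingers, on their centre line; the grasp point (between the pads) lies 19 mm behind it; z points along the fingers, y is the line along which they close (so a half turn about z gives the same grasp; the last joint's range is limited). The gripper opens to 85 mm and grips with 20 to 120 N. Pads are 22 mm wide; open, the fingers measure 114 mm over their backs; the gripper's body (76 mm by 85 mm) begins 54 mm behind the grasp point. The pads swing forward as they close: fully open they stand 13 mm farther back than shut.
Start: joints at [1.099, 0.494, 1.345, -0, 1.302, -0.096], TCP at [0.23, 0.581, 0.231] pointing down, gripper open.
Joint ranges: [-2.91, 2.91], [-0.82, 2.16], [0.22, 2.67], [-1.22, 4.37], [0.12, 2.79], [-3.08, 3.08]. Speed limits (rad/s): [1.89, 1.89, 2.57, 3.01, 3.01, 3.01].

INTERFACE

Orientations are given as a rotation vector (axis times angle).
In Python, from workcell import robot gives the robot as it stands. The module is installed in compiled form; this text tells all that it offers.
- The arm moves only by the tool move_arm, never from a script. Its argument "deltas" is text: rows parted by semicolons, each of 7 numbers parted by spaces: the finger opening in m, from 0 to 0.0854, then the shift along the tool's x, y, z in m, then the turn, a rotation vector about the tool's x, y, z in degrees. A call has 1 to 20 rows; each row shifts and turns the commanded pose from where the row before left it, along the tool's axes as they then stand; what a row does not reach is not made up. A row lasts 1/12 s, in which the tool goes at most 41.7 mm and 7.16 degrees, less where a joint would pass 70% of its speed; a pose out of reach is approached as far as the arm can. A call is refused whole if a number of a shift passes 0.0417 or a number of a turn 7.16, either way. A call with a gripper value outside its range is refused whole. The fingers move at their own pace and stop on an object; the grip force is fixed at half the most. Time passes only in rows, so rows that do not move let the fingers close. It gives the time, the measured TCP pose, the force, the opening and the grip force at its end, in the units of the state.
- robot.read_state(): the state, without advancing time (a new reading comes with each control period).
- robot.capture(name): name is "side" or "top"; returns a dict with "frame" (384x512x3 uint8, red, green, blue), "depth" (384x512 float32, m along the optical axis (not along the pixel's ray), 0 where there is no reading), "intrinsics" (3x3 intrinsics, pixels), "T" (4x4, takes a point from camera to world coordinates). Camera axes: x right, y up, looking along -z (the intrinsics and any distortion apply to the point x, -y, -z); pixel columns grow to the right and rows downward; lengths in m; the calibration is good to about 2 mm. A picture is of the moment at which its call begins.
- robot.job_done(): hands the job in; it is judged then, once.
The state is a dict: "time_s": time; "joints": joint angles; "joint_velocities": joint speeds; "joint_torque": joint torques, N m; "tcp_pos": TCP position; "ee_rot": TCP orientation; "ft_force": force on the tool from outside, world axes, zero at the start; "torque": the same for the moment, N m; "gripper_width": opening from 0.0 (shut) to 1.0 (fully open); "grip_force": force on a finger pad.
Only numpy, scipy, OpenCV 4.12 (cv2) and the standard library are available. Lean on these libraries where they do the work, as an engineer would, in place of code of your own. Each camera call takes 0.05 s, during which the arm holds its last target. There are 200 camera calls.

TASK

The saxophone neck in the bench vise has just had a new reed fitted. Pick up the cap that belongs to its mouthpiece (the larger of the two caps lying on the bench), bring it in along the tilted mouthpiece, slip it over the reed without knocking the reed, and press it on until it has clicked over the ligature's springs and its rim rests against the ligature's collar. Press gently: the mouthpiece must not be shoved along its cork, because its place there is the tuning. Leave the smaller cap, the screwdriver and the grease pot where they are.

Things in the scene. Friction and masses are not known exactly. Their poses are not given: they have to be found in the camera images.
- cap: The mouthpiece cap: stiff black plastic tube lying on its side, 40 mm across, 80 mm long, 40 g, open at one end. Outside: 12 narrow flats, 40 mm across flats, straight for 54 mm from the mouth, then tapering to 33 mm at the closed end. Origin under mid-length; x from mouth to closed end, z up as it lies; its centre line is at z = 20 mm, its mouth at x = -40 mm.
- cap_mouth (a point): Centre of the cap's open mouth, in the plane of its rim, on its centre line; axes as cap. The mouth has a lip 3 mm long with 33 mm clear width; behind it the cap is 36 mm wide inside, narrowing to 29 mm near the end, 77 mm deep. On the mouthpiece its x axis and the mouthpiece's x axis are one line and point the same way.
- mouthpiece: Black saxophone mouthpiece on the neck's cork, 98 mm long, 25 mm across. Origin on its centre line at the cork end; x along the centre line to the tip, rising 9 to 24 degrees (differs each time), z its upper side. Clamped round it is the steel ligature. Pushed or pulled along x with more than about 20 N the mouthpiece slides on its cork; the neck and vise do not give.
- tip (a point): Tip of the mouthpiece's beak: 98 mm along the mouthpiece's x, 9 mm below its centre line, 15 mm wide; axes as mouthpiece. The beak narrows from 25 mm at 58 mm along x to this tip. The ligature's place is not measured: the front face of its collar (37 mm across, 4 mm thick), where the cap's rim must come to rest, is 26 to 42 mm along x, different each time.
- reed: The pale cane reed under the mouthpiece, fragile; listed with the mouthpiece's origin and axes. 13 mm wide, from 47 to 99 mm along x, at z = -11.4 to -9.2 mm. A cap coming in straight along the centre line clears it by 2 mm or more.
- spring0 (a joint): Leaf spring on the upper right (+z, -y) of the ligature: how far it is pressed in, m. 0 free; about 0.002 while the cap's lip rides over it; 0.0003 to 0.001 once the cap is home. The ligature's band is 28 mm across and reaches 25 mm in front of the collar; the springs' crests are 7 mm in front of it and stand out to 38 mm across.
- spring1 (a joint): Leaf spring on the lower right (-z, -y) of the ligature: how far it is pressed in, m. 0 free; about 0.002 while the cap's lip rides over it; 0.0003 to 0.001 once the cap is home. The lip meets the springs with the rim 12 mm from the collar; riding over takes 6 to 10 N along the axis, until 8 mm from it.
- spring2 (a joint): Leaf spring on the lower left (-z, +y) of the ligature: how far it is pressed in, m. 0 free; about 0.002 while the cap's lip rides over it; 0.0003 to 0.001 once the cap is home. From 8 to 4 mm before the collar the push falls away; then comes the click: the springs draw the cap the last 3 mm onto the collar with 4 to 7 N.
- spring3 (a joint): Leaf spring on the upper left (+z, +y) of the ligature: how far it is pressed in, m. 0 free; about 0.002 while the cap's lip rides over it; 0.0003 to 0.001 once the cap is home. Once the rim is on the collar the push rises steeply: stop between 12 and 17 N.
- vise: Grey tilting bench vise, fixed, holding the brass neck. Origin on the bench under the middle of its round base (132 mm across), z up. The neck rises from it and bends over towards the vise's x direction, with the mouthpiece beyond; nothing of it is higher than 35 mm above the mouthpiece's centre line.
- small_cap: A clarinet cap, black, 28 mm across, 58 mm long, lying on its side 110 to 260 mm from the larger one: too small, not to be used. Origin under mid-length, x along it.
- screwdriver: A screwdriver lying flat on the bench, not to be disturbed. Origin under its middle, x along it.
- grease_pot: A small white pot of cork grease, 48 mm across, 42 mm high, standing, not to be disturbed. Origin under its centre.

How it is judged:
At the end, for the whole second after the job is handed in: The larger cap is on the mouthpiece, clicked home: behind its lip all four leaf springs stand 0.1 to 1.5 mm in (rim within 1.5 mm of the collar), rim 24.5 to 43.5 mm along the mouthpiece; centre lines within 2.5 mm and 3.4 degrees; cap at rest; mouthpiece within 1.5 mm of where it was (value of joint spring0 between 0.0001 and 0.0015 m and value of joint spring1 between 0.0001 and 0.0015 m and value of joint spring2 between 0.0001 and 0.0015 m and value of joint spring3 between 0.0001 and 0.0015 m and y of cap_mouth in the frame of mouthpiece between -0.0025 and 0.0025 m and z of cap_mouth in the frame of mouthpiece between -0.0025 and 0.0025 m and angle between the x axis of cap and the x axis of mouthpiece, either way round below 0.06 rad and distance of mouthpiece from where it was at the start of the episode below 0.0015 m and linear speed of cap below 0.01 m/s and x of cap_mouth in the frame of mouthpiece between 0.0245 and 0.0435 m); the robot touches nothing.
It fails at once if the cap or the robot knocks the reed with more than 3 N (contact force between any of cap, the arm and reed above 3 N).
It fails at once if the mouthpiece is shoved more than 1.5 mm from its place (distance of mouthpiece from where it was at the start of the episode above 0.0015 m).
It fails at once if the small cap is displaced by more than 20 mm (distance of small_cap from where it was at the start of the episode above 0.02 m).
It fails at once if the screwdriver is displaced by more than 20 mm (distance of screwdriver from where it was at the start of the episode above 0.02 m).
It fails at once if the grease pot is displaced by more than 20 mm (distance of grease_pot from where it was at the start of the episode above 0.02 m).
It also fails if it takes over 42 s, if anything falls off the work surface, if the arm or the gripper's body presses on something with over 40 N, if the wrist force passes 120 N, or if a joint passes its speed limit or range.

## Working session

There is one attempt and no reset: what is moved stays moved. The work goes in short steps, Python scripts to look and compute and a tool call to move; the robot and the scene stay as the last step left them, time stands still between calls to the robot, and variables do not carry over. Pictures are saved under pics/ and viewed, at most 10 in all, crops included, and the job is handed in when it is done.

Besides the shell and the picture viewer there is one more tool, called after "Call:" as name(argument=value, ...) on one line, values as JSON. move_arm: Moves the arm, as the interface text tells. Its arguments: {"type":"object","properties":{"deltas":{"type":"string"}},"required":["deltas"]}

```bash
mkdir -p pics
python3 - <<'E'
from workcell import robot
import numpy as np, cv2
for n in("top","side"):
    c=robot.capture(n); cv2.imwrite(f"pics/{n}0.png",c["frame"][:,:,::-1]); np.savez(f"{n}0.npz",**c)
    print(n,c["intrinsics"].tolist(),np.round(c["T"],3).tolist())
s=robot.read_state(); print(s)
a=cv2.imread("pics/top0.png");b=cv2.imread("pics/side0.png")
E
```

```text
top [[369.28313854380474, 0.0, 259.8407345625046], [0.0, 369.28313854380474, 192.927283561834], [0.0, 0.0, 1.0]] [[-0.034, 0.979, -0.199, 0.405], [-0.999, -0.032, 0.009, 0.045], [0.002, 0.199, 0.98, 0.983], [0.0, 0.0, 0.0, 1.0]]
side [[430.4471400853321, 0.0, 259.15512065195946], [0.0, 430.4471400853321, 186.7599612056706], [0.0, 0.0, 1.0]] [[0.805, 0.419, -0.421, 0.13], [-0.594, 0.577, -0.561, -0.545], [0.008, 0.701, 0.713, 0.911], [0.0, 0.0, 0.0, 1.0]]
{'time_s': 0.1, 'joints': array([ 1.09852985e+00,  4.94136186e-01,  1.34605886e+00,  3.82070637e-05,
        1.30248663e+00, -9.55007056e-02]), 'joint_velocities': array([ 0.00122414, -0.00040868, -0.00063796, -0.00158235,  0.00067897,
       -0.00126385]), 'joint_torque': array([ 2.71915225e-03, -8.83579946e+01, -3.84567547e+01,  3.07809514e-04,
        5.18873552e-03,  1.01659321e-04]), 'tcp_pos': array([0.22978957, 0.58088737, 0.23075395]), 'ee_rot': array([-5.88279882e-01, -3.08567496e+00,  1.62578631e-03]), 'ft_force': array([ 0.08057567,  0.07258708, -0.28733976]), 'torque': array([-0.03350704, -0.0437362 , -0.01543965]), 'grip_force': 0.0, 'gripper_width': 1.0031610252995316}
```

View pics/top0.png

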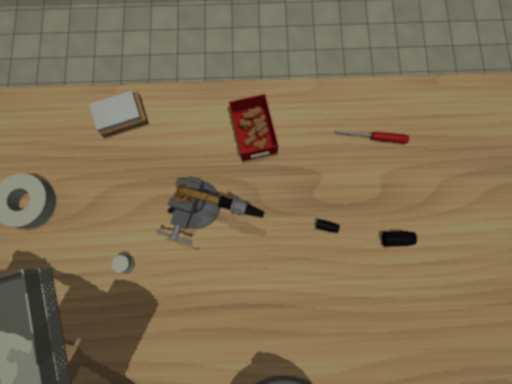

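View pics/side0.png

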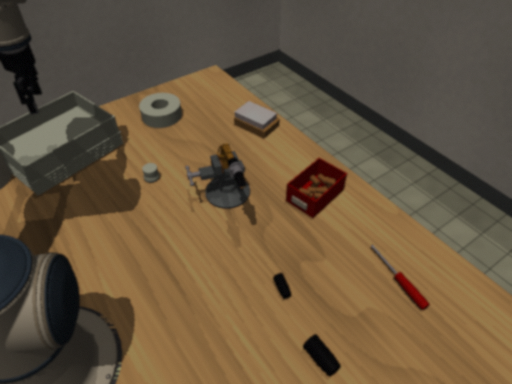

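Top view: vise at about (200,200), mouthpiece running from about (225,203) to its tip at (263,213), small cap at (327,226), large cap at (398,239), screwdriver at (372,137), grease pot at (122,263). The side view shows the large cap at (322,354), and the mouthpiece almost end-on at (240,175).

```bash
cat > h.py <<'E'
import numpy as np, cv2
def pts(c,us,vs,d=None,plane=None):
    K,T=c["intrinsics"],c["T"]; us=np.asarray(us,float);vs=np.asarray(vs,float)
    r=np.stack([(us-K[0,2])/K[0,0],-(vs-K[1,2])/K[1,1],-np.ones_like(us)],-1)
    if d is not None: return (r*np.asarray(d)[...,None])@T[:3,:3].T+T[:3,3]
    w=r@T[:3,:3].T; t=(plane-T[2,3])/w[...,2]; return w*t[...,None]+T[:3,3]
def load(f): return dict(np.load(f))
def cloud(c):
    v,u=np.mgrid[:384,:512]; return pts(c,u,v,c["depth"])
E
python3 - <<'E'
from h import *
for n,box in(("top",(375,225,425,252)),("side",(295,325,350,384))):
    c=load(n+"0.npz");P=cloud(c);g=c["frame"].max(2)
    m=np.zeros(g.shape,bool);x0,y0,x1,y1=box;m[y0:y1,x0:x1]=True
    m&=(g<50)
    Q=P[m];print(n,m.sum(),"z pct",np.percentile(Q[:,2],[5,25,50,75,95]).round(4))
    rect=cv2.minAreaRect(np.argwhere(m)[:,::-1].astype(np.float32));print(rect)
    Q=Q[(Q[:,2]>0.012)];mu=Q.mean(0);w,V=np.linalg.eigh(np.cov(Q[:,:2].T));a=V[:,1]*np.sign(V[0,1])
    t=(Q[:,:2]-mu[:2])@a;n_=np.array([-a[1],a[0]]);s=(Q[:,:2]-mu[:2])@n_
    mid=mu[:2]+a*(t.max()+t.min())/2
    print("mid",mid,"axis",a,"yaw",np.degrees(np.arctan2(a[1],a[0])),"len",np.ptp(t))
    for b in np.arange(t.min(),t.max(),.01):
        k=(t>=b)&(t<b+.01);print(round(b,3),k.sum(),"w",np.ptp(s[k]).round(4),"zmax",Q[k,2].max().round(4),"smid",((s[k].max()+s[k].min())/2).round(4))
    x0,y0,x1,y1=box
# mouthpiece side view
im=[]
for n,box in(("top",(160,170,280,250)),("side",(180,140,260,215)),("side",(290,325,350,384)),("top",(300,210,425,260))):
    c=load(n+"0.npz");x0,y0,x1,y1=box;r=c["frame"][y0:y1,x0:x1,::-1];f=min(390/(x1-x0),290/(y1-y0));r=cv2.resize(np.clip(r.astype(float)*1.5,0,255).astype(np.uint8),None,fx=f,fy=f,interpolation=cv2.INTER_CUBIC)
    o=np.zeros((300,400,3),np.uint8);o[:r.shape[0],:r.shape[1]]=r;im.append(o)
cv2.imwrite("pics/crop.png",np.vstack([np.hstack(im[:2]),np.hstack(im[2:])]))
E
```

```text
top 445 z pct [0.0042 0.033  0.0369 0.0391 0.0415]
((398.5, 238.0), (14.0, 33.0), 90.0)
mid [ 0.45116741 -0.15437962] axis [ 0.10336882 -0.9946431 ] yaw -84.06680445587031 len 0.40548712862667957
-0.363 2 w 0.0 zmax 0.9831 smid -0.0251Traceback (most recent call last):
  File "<stdin>", line 13, in <module>
    return _methods._ptp(a, axis=axis, out=out, **kwargs)
           ~~~~~~~~~~~~~^^^^^^^^^^^^^^^^^^^^^^^^^^^^^^^^^
    umr_maximum(a, axis, None, out, keepdims),
    ~~~~~~~~~~~^^^^^^^^^^^^^^^^^^^^^^^^^^^^^^
ValueError: zero-size array to reduction operation maximum which has no identity
```

Run:
```python
from h import *
for n,box in(("top",(375,225,425,252)),("side",(295,325,350,384))):
    c=load(n+"0.npz");P=cloud(c);g=c["frame"].max(2)
    m=np.zeros(g.shape,bool);x0,y0,x1,y1=box;m[y0:y1,x0:x1]=True
    m&=(g<50)&(c["depth"]>0)&(P[...,2]>0.012)
    Q=P[m];mu=Q.mean(0);w,V=np.linalg.eigh(np.cov(Q[:,:2].T));a=V[:,1]*np.sign(V[1,1])*-1
    t=(Q[:,:2]-mu[:2])@a;n_=np.array([-a[1],a[0]]);s=(Q[:,:2]-mu[:2])@n_
    mid=mu[:2]+a*(t.max()+t.min())/2
    print(n,m.sum(),"mid",mid.round(4),"yaw",np.degrees(np.arctan2(a[1],a[0])).round(1),"len",np.ptp(t).round(4))
    for b in np.arange(t.min(),t.max()-.003,.01):
        k=(t>=b)&(t<b+.01);print(round(b,3),k.sum(),"w",np.ptp(s[k]).round(4),"zmax",Q[k,2].max().round(4),"smid",((s[k].max()+s[k].min())/2).round(4))
# mouthpiece axis from depth
c=load("top0.npz");P=cloud(c);f=c["frame"].astype(int)
for (u,v) in[(215,199),(222,201),(228,202),(233,204),(238,205),(243,207),(248,208),(253,210),(258,211),(262,213)]:
    print(u,v,f[v,u],P[v,u].round(3))
im=[]
for n,box in(("top",(160,170,280,250)),("side",(180,140,260,215)),("side",(290,325,350,384)),("top",(300,210,425,260))):
    c=load(n+"0.npz");x0,y0,x1,y1=box;r=c["frame"][y0:y1,x0:x1,::-1];k=min(390/(x1-x0),290/(y1-y0));r=cv2.resize(np.clip(r.astype(float)*1.5,0,255).astype(np.uint8),None,fx=k,fy=k,interpolation=cv2.INTER_CUBIC)
    o=np.zeros((300,400,3),np.uint8);o[:r.shape[0],:r.shape[1]]=r;im.append(o)
cv2.imwrite("pics/crop.png",np.vstack([np.hstack(im[:2]),np.hstack(im[2:])]))
```

```text
top 403 mid [ 0.468  -0.3179] yaw -90.8 len 0.0774
-0.037 60 w 0.0343 zmax 0.043 smid 0.0009
-0.027 54 w 0.0333 zmax 0.0418 smid 0.0001
-0.017 59 w 0.0358 zmax 0.0427 smid 0.0013
-0.007 50 w 0.0329 zmax 0.043 smid -0.0003
0.003 55 w 0.0339 zmax 0.044 smid 0.0024
0.013 48 w 0.0304 zmax 0.0441 smid 0.0004
0.023 44 w 0.0306 zmax 0.042 smid 0.0005
0.033 33 w 0.0253 zmax 0.0401 smid 0.0003
side 712 mid [ 0.4614 -0.321 ] yaw -89.0 len 0.0786
-0.041 84 w 0.0331 zmax 0.0425 smid 0.0037
-0.031 82 w 0.0321 zmax 0.0421 smid 0.0033
-0.021 90 w 0.0333 zmax 0.0432 smid 0.0035
-0.011 89 w 0.0334 zmax 0.0424 smid 0.0028
-0.001 92 w 0.0312 zmax 0.0424 smid 0.0015
0.009 93 w 0.0329 zmax 0.0427 smid 0.0025
0.019 87 w 0.03 zmax 0.0425 smid 0.0026
0.029 95 w 0.027 zmax 0.0394 smid 0.0019
215 199 [129  95  47] [0.554 0.134 0.203]
222 201 [16 15 17] [0.548 0.119 0.209]
228 202 [14 12 11] [0.544 0.106 0.214]
233 204 [95 93 91] [0.539 0.095 0.219]
238 205 [107 105 104] [0.537 0.085 0.218]
243 207 [111 109 107] [0.531 0.074 0.221]
248 208 [16 15 14] [0.53  0.064 0.217]
253 210 [15 16 15] [0.526 0.053 0.213]
258 211 [16 15 16] [0.524 0.043 0.207]
262 213 [25 22 17] [0.519 0.035 0.208]
```

View pics/crop.png

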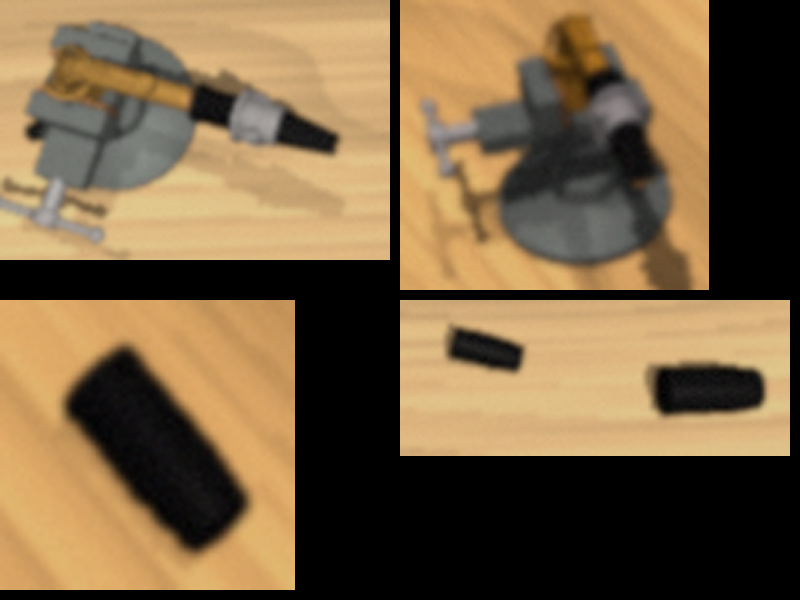

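The crops show the cap's mouth (wide end) facing the vise (+y) and its closed, tapered end at the right. The mouthpiece runs toward −y and slightly −x, with the ligature collar (grey) at about a third of its length. Next I average some frames and fit the mouthpiece axis.

```bash
cat >> h.py <<'E'
def grab(robot,n,k):
    cs=[robot.capture(n) for _ in range(k)]
    d=np.stack([c["depth"] for c in cs]); d=np.where(d>0,d,np.nan)
    c=dict(cs[0]); c["std"]=np.nanstd(d,0); c["depth"]=np.nan_to_num(np.nanmean(d,0)); c["frame"]=np.mean([x["frame"] for x in cs],0)
    return c
E
python3 - <<'E'
from h import *
import warnings;warnings.simplefilter("ignore")
from workcell import robot
a=np.array([-.03,-.091]);a/=np.linalg.norm(a);n_=np.array([-a[1],a[0]]);o=np.array([.52,.03])
for n,box in(("top",(212,185,272,222)),("side",(215,140,265,195))):
    c=grab(robot,n,8);np.savez(n+"1.npz",**c);P=cloud(c);x0,y0,x1,y1=box
    m=np.zeros((384,512),bool);m[y0:y1,x0:x1]=1;m&=(P[...,2]>.15)&(c["depth"]>0)
    print(n,"depth std",np.median(c["std"][m]));Q=P[m];F=c["frame"][m]
    t=(Q[:,:2]-o)@a;s=(Q[:,:2]-o)@n_
    for b in np.arange(-.12,.015,.006):
        k=(t>=b)&(t<b+.006)&(abs(s)<.04)
        if k.sum()>3:
            i=k&(s>np.median(s[k])-.004)&(s<np.median(s[k])+.004)
            print(round(b,3),k.sum(),"s",s[k].min().round(4),s[k].max().round(4),"smid",((s[k].max()+s[k].min())/2).round(4),"zmid",np.median(Q[i,2]).round(4),"zmax",Q[k,2].max().round(4),"rgb",F[k].mean(0).round())
E
```

```text
top depth std 0.0011872267
-0.12 15 s -0.0077 0.0082 smid 0.0002 zmid 0.2016 zmax 0.2023 rgb [103.  78.  41.]
-0.114 21 s -0.0079 0.0075 smid -0.0002 zmid 0.2028 zmax 0.2042 rgb [108.  81.  42.]
-0.108 15 s -0.0076 0.0057 smid -0.0009 zmid 0.2029 zmax 0.204 rgb [105.  78.  45.]
-0.102 31 s -0.0128 0.0121 smid -0.0004 zmid 0.2102 zmax 0.2109 rgb [40. 33. 25.]
-0.096 36 s -0.0135 0.011 smid -0.0012 zmid 0.2103 zmax 0.2115 rgb [21. 18. 16.]
-0.09 30 s -0.0122 0.0107 smid -0.0007 zmid 0.2109 zmax 0.212 rgb [20. 17. 15.]
-0.084 30 s -0.0128 0.0102 smid -0.0013 zmid 0.2121 zmax 0.2133 rgb [23. 20. 16.]
-0.078 28 s -0.0126 0.0088 smid -0.0019 zmid 0.213 zmax 0.2142 rgb [29. 27. 24.]
-0.072 45 s -0.0185 0.0147 smid -0.0019 zmid 0.2198 zmax 0.2214 rgb [86. 82. 78.]
-0.066 45 s -0.0181 0.0161 smid -0.001 zmid 0.2167 zmax 0.2191 rgb [92. 88. 86.]
-0.06 46 s -0.0173 0.0144 smid -0.0014 zmid 0.2181 zmax 0.2202 rgb [96. 93. 90.]
-0.054 44 s -0.0168 0.0114 smid -0.0027 zmid 0.2187 zmax 0.2203 rgb [95. 92. 90.]
-0.048 35 s -0.0147 0.0104 smid -0.0022 zmid 0.2198 zmax 0.2205 rgb [95. 92. 90.]
-0.042 
[... 1350 characters left out ...]
-0.0027 zmid 0.2195 zmax 0.2203 rgb [76. 71. 72.]
-0.048 24 s -0.0166 0.0095 smid -0.0036 zmid 0.2191 zmax 0.2209 rgb [69. 66. 66.]
-0.042 28 s -0.0151 0.0079 smid -0.0036 zmid 0.2173 zmax 0.2191 rgb [35. 32. 31.]
-0.036 22 s -0.0147 0.0051 smid -0.0048 zmid 0.216 zmax 0.2174 rgb [15. 13. 12.]
-0.03 23 s -0.014 0.0064 smid -0.0038 zmid 0.2141 zmax 0.2153 rgb [21. 17. 14.]
-0.024 20 s -0.0134 0.0056 smid -0.0039 zmid 0.2125 zmax 0.2134 rgb [16. 14. 12.]
-0.018 18 s -0.0128 0.004 smid -0.0044 zmid 0.2111 zmax 0.2122 rgb [14. 12. 11.]
-0.012 17 s -0.0123 0.0031 smid -0.0046 zmid 0.2087 zmax 0.2102 rgb [13. 12. 12.]
-0.006 18 s -0.0112 0.0032 smid -0.004 zmid 0.2074 zmax 0.2091 rgb [31. 26. 21.]
```

```bash
cat >> h.py <<'E'
from scipy.optimize import least_squares
def cyl(parts,p0,d0):
    """common axis through parts [(pts,r)...]; returns point, unit dir, rms"""
    d0=d0/np.linalg.norm(d0);u=np.cross([0,0,1],d0);u/=np.linalg.norm(u);w=np.cross(d0,u)
    def ax(q): 
        d=d0+q[2]*u+q[3]*w; return p0+q[0]*u+q[1]*w,d/np.linalg.norm(d)
    def f(q):
        p,d=ax(q);return np.concatenate([np.linalg.norm(np.cross(X-p,d),axis=1)-r for X,r in parts])
    R=least_squares(f,np.zeros(4),loss="soft_l1",f_scale=.001);p,d=ax(R.x);return p,d,np.sqrt(np.mean(f(R.x)**2))
def yp(d): return np.degrees(np.arctan2(d[1],d[0])).round(2),np.degrees(np.arcsin(d[2])).round(2)
E
python3 - <<'E'
from h import *
a=np.array([-.03,-.091]);a/=np.linalg.norm(a);n_=np.array([-a[1],a[0]]);o=np.array([.52,.03])
allp=[]
for n,box in(("top",(212,185,272,222)),("side",(215,140,265,195))):
    c=load(n+"1.npz");P=cloud(c);x0,y0,x1,y1=box
    m=np.zeros((384,512),bool);m[y0:y1,x0:x1]=1;m&=(P[...,2]>.185)&(c["depth"]>0)
    Q=P[m];F=c["frame"][m].mean(1)
    t=(Q[:,:2]-o)@a;s=(Q[:,:2]-o)@n_
    parts=[]
    for lo,hi,r,f in((-.1,-.079,.0125,F<45),(-.063,-.047,.014,F>60)):
        k=(t>lo)&(t<hi)&(abs(s+.0015)<.0105)&f; parts.append((Q[k],r))
    allp+=parts
    p,d,e=cyl(parts,np.array([.54,.085,.2]),np.array([a[0],a[1],.17]));print(n,[len(x[0]) for x in parts],"p at y=.085",(p+d*(.085-p[1])/d[1]).round(4),"yaw,pitch",yp(d),"rms",e)
p,d,e=cyl(allp,np.array([.54,.085,.2]),np.array([a[0],a[1],.17]));print("all",(p+d*(.085-p[1])/d[1]).round(4),yp(d),e)
# cap
for n,box in(("top",(375,225,425,252)),("side",(295,325,350,384))):
    c=load(n+"1.npz");P=cloud(c);m=np.zeros((384,512),bool);x0,y0,x1,y1=box;m[y0:y1,x0:x1]=1
    m&=(c["frame"].max(2)<50)&(c["depth"]>0)&(P[...,2]>.02);Q=P[m]
    k=(Q[:,1]>-.328)
    p,d,e=cyl([(Q[k],.0203)],np.array([.467,-.318,.02]),np.array([0,-1,0.]));print("cap",n,k.sum(),(p+d*(-.318-p[1])/d[1]).round(4),yp(d),e,"y ext",np.percentile(Q[:,1],[1,99]))
E
```

```text
top [97, 73] p at y=.085 [0.5369 0.085  0.2039] yaw,pitch (np.float64(-109.86), np.float64(9.58)) rms 0.0007337354621332825
side [38, 30] p at y=.085 [0.5357 0.085  0.2312] yaw,pitch (np.float64(-106.63), np.float64(14.83)) rms 0.0022918622427618267
all [0.5366 0.085  0.2041] (np.float64(-109.65), np.float64(9.51)) 0.00097773355445525
cap top 269 [ 0.4701 -0.318   0.0196] (np.float64(-90.51), np.float64(-0.4)) 0.0006515088847501819 y ext [-0.35594442 -0.28042547]
cap side 390 [ 0.4682 -0.318   0.0197] (np.float64(-90.47), np.float64(-0.45)) 0.0005273126878989479 y ext [-0.3597703  -0.28312259]
```

```bash
cat >> h.py <<'E'
from scipy.spatial.transform import Rotation as Ro
def rel(s,pos,ax,n_print=True):
    """target: tool x along -ax (mouthward), tool y horizontal; prints total shift in tool axes and total turn (deg)"""
    R0=Ro.from_rotvec(s["ee_rot"]).as_matrix(); ax=ax/np.linalg.norm(ax)
    x=-ax; y=np.cross(x,[0,0,1.])*-1; y=np.cross([0,0,-1.],x); y/=np.linalg.norm(y); z=np.cross(x,y)
    Rt=np.stack([x,y,z],1); d=R0.T@(np.asarray(pos)-s["tcp_pos"]); r=np.degrees(Ro.from_matrix(R0.T@Rt).as_rotvec())
    print("t",s["time_s"],"tcp",s["tcp_pos"].round(4),"shift",d.round(4),"turn",r.round(2),"F",s["ft_force"].round(2),"w",round(s["gripper_width"],3)); return Rt
def dirv(yaw,pitch): y,p=np.radians([yaw,pitch]); return np.array([np.cos(y)*np.cos(p),np.sin(y)*np.cos(p),np.sin(p)])
E
python3 - <<'E'
from h import *; from workcell import robot
print(rel(robot.read_state(),[.469,-.321,.25],dirv(-90.5,0)))
E
```

```text
t 0.9 tcp [0.23   0.5812 0.2313] shift [-0.5542 -0.7509 -0.0187] turn [-0.    0.   68.91] F [0.15 0.32 1.07] w 1.0
[[ 0.00872654  0.99996192  0.        ]
 [ 0.99996192 -0.00872654 -0.        ]
 [-0.          0.         -1.        ]]
```

Call:
move_arm(deltas="0.0854 -0.022 -0.030 -0.001 0 0 0;0.0854 -0.022 -0.030 -0.001 0 0 0;0.0854 -0.022 -0.030 -0.001 0 0 0;0.0854 -0.022 -0.030 -0.001 0 0 0;0.0854 -0.022 -0.030 -0.001 0 0 0;0.0854 -0.022 -0.030 -0.001 0 0 0;0.0854 -0.022 -0.030 -0.001 0 0 0;0.0854 -0.022 -0.030 -0.001 0 0 0;0.0854 -0.022 -0.030 -0.001 0 0 0;0.0854 -0.022 -0.030 -0.001 0 0 0;0.0854 -0.022 -0.030 -0.001 0 0 0;0.0854 -0.022 -0.030 -0.001 0 0 0;0.0854 -0.022 -0.030 -0.001 0 0 0;0.0854 -0.022 -0.030 -0.001 0 0 0;0.0854 -0.022 -0.030 -0.001 0 0 0;0.0854 -0.022 -0.030 -0.001 0 0 0;0.0854 -0.022 -0.030 -0.001 0 0 0;0.0854 -0.022 -0.030 -0.001 0 0 0")

```text
time_s: 2.4
tcp_pos: [0.3996, -0.0687, 0.2496]
ee_rot: [0.589, 3.085, -0.0]
ft_force: [1.2, 1.4, -0.2]
gripper_width: 0.999
grip_force: 0.0
```

Run:
```python
from h import *; from workcell import robot
rel(robot.read_state(),[.469,-.321,.10],dirv(-90.5,0))
```

```text
t 2.4 tcp [ 0.3996 -0.0687  0.2496] shift [-0.1573 -0.209   0.1497] turn [3.000e-02 4.000e-02 6.889e+01] F [ 1.25  1.44 -0.21] w 0.999
```

Call:
move_arm(deltas="0.0854 -0.0225 -0.030 0.007 0 0 0;0.0854 -0.0225 -0.030 0.007 0 0 0;0.0854 -0.0225 -0.030 0.007 0 0 0;0.0854 -0.0225 -0.030 0.007 0 0 0;0.0854 -0.0225 -0.030 0.007 0 0 0;0.0854 -0.0225 -0.030 0.007 0 0 0;0.0854 -0.0225 -0.030 0.007 0 0 0;0.0854 0 0 0.01 0 0 6.9;0.0854 0 0 0.01 0 0 6.9;0.0854 0 0 0.01 0 0 6.9;0.0854 0 0 0.01 0 0 6.9;0.0854 0 0 0.01 0 0 6.9;0.0854 0 0 0.01 0 0 6.9;0.0854 0 0 0.01 0 0 6.9;0.0854 0 0 0.01 0 0 6.9;0.0854 0 0 0.01 0 0 6.9;0.0854 0 0 0.01 0 0 6.9")

```text
time_s: 3.82
tcp_pos: [0.4688, -0.32, 0.0999]
ee_rot: [2.239, 2.203, 0.0]
ft_force: [0.3, -0.9, 0.6]
gripper_width: 0.998
grip_force: 0.0
```

Run:
```python
from h import *; from workcell import robot
rel(robot.read_state(),[.469,-.321,.002],dirv(-90.5,0))
c=robot.capture("top");cv2.imwrite("pics/t2.png",cv2.resize(c["frame"][180:300,330:490,::-1],None,fx=4,fy=4))
```

```text
t 3.8167 tcp [ 0.4688 -0.32    0.0999] shift [-0.001   0.0002  0.0979] turn [ 0.01  0.01 -0.43] F [ 0.31 -0.88  0.59] w 0.998
```

View pics/t2.png

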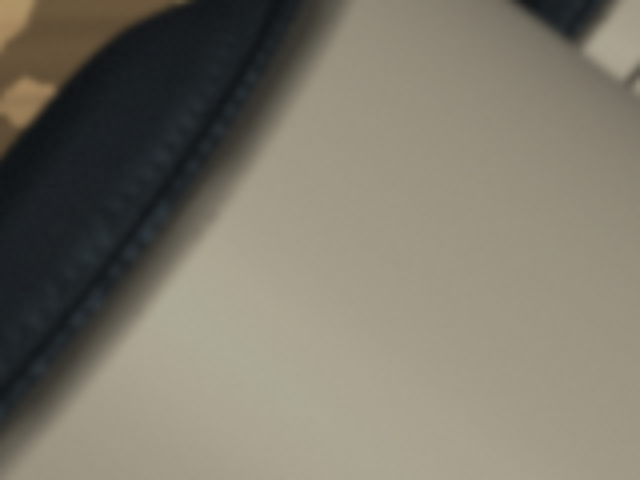

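The top view is blocked by the arm here, but the pose matches the measurement and there are 22 mm of clearance per finger, so I descend and grip.

Call:
move_arm(deltas="0.0854 0 0 0.02 0 0 -0.4;0.0854 0 0 0.02 0 0 0;0.0854 0 0 0.02 0 0 0;0.0854 0 0 0.02 0 0 0;0.0854 -0.001 0 0.0125 0 0 0;0.0854 0 0 0.005 0 0 0;0.0854 0 0 0 0 0 0;0.03 0 0 0 0 0 0;0.03 0 0 0 0 0 0;0.03 0 0 0 0 0 0;0.03 0 0 0 0 0 0;0.03 0 0 0 0 0 0;0.03 0 0 0 0 0 0;0.03 0 0 0 0 0 0;0.03 0 0 0 0 0 0")

```text
time_s: 5.12
tcp_pos: [0.469, -0.3212, 0.0038]
ee_rot: [2.224, 2.217, 0.0]
ft_force: [-2.1, 1.2, 10.8]
gripper_width: 0.46
grip_force: 59.2
```

Call:
move_arm(deltas="0.03 0 0 -0.01 0 0 0;0.03 0 0 -0.03 0 0 0;0.03 0 0 -0.035 0 0 0;0.03 0 0 -0.035 0 0 0;0.03 0 0 -0.035 0 0 0;0.03 0 0 -0.035 0 0 0;0.03 0 0 -0.03 0 0 0;0.03 0 0 0 0 0 0;0.03 0 0 0 0 0 0")

```text
time_s: 5.87
tcp_pos: [0.4692, -0.3213, 0.2151]
ee_rot: [2.222, 2.215, 0.001]
ft_force: [1.0, -0.3, -0.8]
gripper_width: 0.455
grip_force: 60.9
```

```bash
cat >> h.py <<'E'
MD=dirv(-109.7,9.5); MP=np.array([.5367,.085,.2040]); MO=MP+MD*(.1284-.085)/MD[1]   # mouthpiece dir, point, origin
CZ=.0162  # cap centre line behind TCP
def goal(s,xm,md=MD,off=0,xc=.040):
    """cap mouth at xm along mouthpiece"""
    x=-md;y=np.cross([0,0,-1.],x);y/=np.linalg.norm(y);z=np.cross(x,y)
    return rel(s,MO+md*(xm+xc)+z*CZ+off,md)
E
python3 - <<'E'
from h import *; from workcell import robot
s=robot.read_state();print(MO.round(4),(MO+MD*.098).round(4),s["grip_force"],s["torque"].round(3));goal(s,.16)
E
```

```text
[0.5522 0.1284 0.1963] [0.5197 0.0374 0.2125] 60.93234445899725 [-0.028 -0.055  0.011]
t 5.8667 tcp [ 0.4692 -0.3213  0.2151] shift [0.2616 0.0148 0.0012] turn [ 1.82 -9.29 19.46] F [ 0.98 -0.27 -0.8 ] w 0.455
```

Call:
move_arm(deltas="0.03 0.032 0.002 0 0 0 0;0.03 0.032 0.002 0 0 0 0;0.03 0.032 0.002 0 0 0 0;0.03 0.032 0.002 0 0 0 0;0.03 0.032 0.002 0 0 0 0;0.03 0.032 0.002 0 0 0 0;0.03 0.032 0.002 0 0 0 0;0.03 0.032 0 0 0 0 0;0.03 0 0 0 0.45 -2.32 4.87;0.03 0 0 0 0.45 -2.32 4.87;0.03 0 0 0 0.45 -2.32 4.87;0.03 0 0 0 0.45 -2.32 4.87;0.03 0 0 0 0 0 0;0.03 0 0 0 0 0 0")

```text
time_s: 7.03
tcp_pos: [0.483, -0.0643, 0.2119]
ee_rot: [2.486, 1.758, -0.209]
ft_force: [0.2, 0.0, -0.8]
gripper_width: 0.456
grip_force: 60.9
```

Run:
```python
from h import *; from workcell import robot
s=robot.read_state();goal(s,.16);o=[]
for n,b in(("top",(190,160,310,250)),("side",(170,120,300,220))):
    c=grab(robot,n,6);np.savez(n+"3.npz",**c);x0,y0,x1,y1=b
    o.append(cv2.resize(np.clip(c["frame"][y0:y1,x0:x1,::-1]*1.8,0,255).astype(np.uint8),(400,300),interpolation=cv2.INTER_CUBIC))
cv2.imwrite("pics/p3.png",np.hstack(o))
```

```text
t 7.0333 tcp [ 0.483  -0.0643  0.2119] shift [ 0.0045  0.0002 -0.0022] turn [-0.29 -0.14  0.26] F [ 0.21  0.01 -0.84] w 0.456
```

View pics/p3.png

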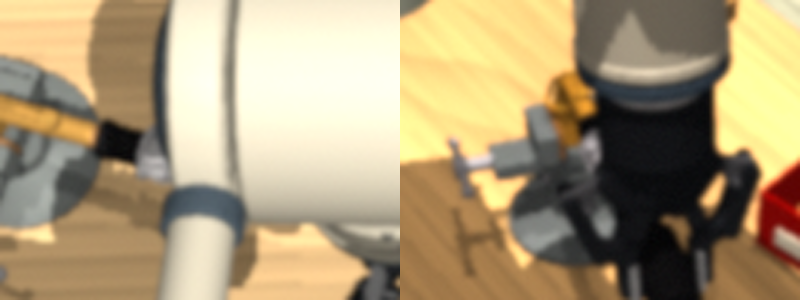

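Top view: the arm hides the tip. Side view: the cap is between the fingers (crop about (660,260)). I compare mouthpiece and cap through the side camera alone.

Run:
```python
from h import *; from workcell import robot
def off(X,r,p,d):  # offsets (horizontal u, up w) of axis with fixed direction
    u=np.cross([0,0,1],d);u/=np.linalg.norm(u);w=np.cross(d,u)
    f=lambda q:np.concatenate([np.linalg.norm(np.cross(x-(p+q[0]*u+q[1]*w),d),axis=1)-rr for x,rr in zip(X,r)])
    R=least_squares(f,[0,0],loss="soft_l1",f_scale=.001);return (R.x*1e3).round(2),round(1e3*np.sqrt(np.mean(R.fun**2)),2)
u=np.cross([0,0,1],MD);u/=np.linalg.norm(u);w=np.cross(MD,u);print("u",u.round(2),"w",w.round(2))
for n in("top","side"):
    c=load(n+"1.npz");P=cloud(c);Q=P[c["depth"]>0];F=c["frame"][c["depth"]>0].mean(1)
    L=(Q-MO)@MD;a=(Q-MO)@u;b=(Q-MO)@w
    near=(np.hypot(a,b)<.021)&(b>-.008)
    k1=near&(L>.004)&(L<.026)&(F<45);k2=near&(L>.042)&(L<.056)&(F>55)
    print(n,k1.sum(),k2.sum(),"joint",off([Q[k1],Q[k2]],[.0125,.014],MO,MD),"barrel",off([Q[k1]],[.0125],MO,MD),"band",off([Q[k2]],[.014],MO,MD))
    # collar edges
    for lo in np.arange(.024,.066,.003):
        k=near&(L>lo)&(L<lo+.003);print(round(lo,3),k.sum(),"rmax",(np.percentile(np.hypot(a[k],b[k]),90)*1e3).round(1) if k.sum() else "",end="; ")
    print()
s=robot.read_state();R=Ro.from_rotvec(s["ee_rot"]).as_matrix();cd=-R[:,0];cp=s["tcp_pos"]-R[:,2]*CZ
c=load("side3.npz");P=cloud(c);Q=P[c["depth"]>0]
L=(Q-cp)@cd;a=(Q-cp)@R[:,1];b=-(Q-cp)@R[:,2]
k=(abs(L)<.06)&(abs(a)<.03)&(abs(b)<.03)
print("cap region",k.sum())
for lo in np.arange(-.05,.05,.005):
    i=k&(L>lo)&(L<lo+.005)
    if i.sum():print(round(lo,3),i.sum(),"a",a[i].min().round(4),a[i].max().round(4),"b",b[i].min().round(4),b[i].max().round(4))
```

```text
u [ 0.94 -0.34  0.  ] w [0.06 0.16 0.99]
top 107 97 joint (array([0.14, 0.15]), np.float64(1.94)) barrel (array([ 0.22, -0.11]), np.float64(0.62)) band (array([-0.19,  0.54]), np.float64(2.59))
0.024 13 rmax 12.6; 0.027 15 rmax 12.6; 0.03 13 rmax 12.5; 0.033 9 rmax 18.9; 0.036 23 rmax 18.9; 0.039 29 rmax 18.3; 0.042 22 rmax 18.9; 0.045 18 rmax 19.6; 0.048 23 rmax 19.0; 0.051 21 rmax 18.5; 0.054 20 rmax 15.1; 0.057 16 rmax 14.4; 0.06 17 rmax 14.2; 0.063 21 rmax 13.5; 
side 52 50 joint (array([-1.37,  0.94]), np.float64(1.91)) barrel (array([-1.34,  0.77]), np.float64(0.71)) band (array([-1.48,  1.15]), np.float64(2.55))
0.024 2 rmax 14.5; 0.027 1 rmax 14.3; 0.03 0 rmax ; 0.033 2 rmax 19.6; 0.036 19 rmax 20.1; 0.039 27 rmax 19.2; 0.042 10 rmax 20.2; 0.045 10 rmax 19.9; 0.048 9 rmax 20.4; 0.051 18 rmax 19.1; 0.054 11 rmax 17.1; 0.057 6 rmax 16.1; 0.06 14 rmax 15.6; 0.063 21 rmax 14.3; 
cap region 694
-0.045 1 a 0.0118 0.0118 b 0.0187 0.0187
-0.04 8 a -0.0006 0.0188 b 0.0041 0.0197
-0.035 13 a -0.0017 0.0157 b 0.0106 0.0205
-0.03 10 a -0.0035 0.0121 b 0.0153 0.0203
-0.025 16 a -0.0071 0.0157 b 0.0105 0.0203
-0.02 19 a -0.0128 0.0158 b 0.0104 0.0202
-0.015 20 a -0.0146 0.0207 b 0.013 0.0224
-0.01 29 a -0.0172 0.0197 b 0.0108 0.0224
-0.005 32 a -0.0176 0.0186 b 0.007 0.0227
-0.0 34 a -0.0183 0.0199 b 0.0065 0.0274
0.005 63 a -0.0299 0.03 b -0.0107 0.0296
0.01 134 a -0.0289 0.0289 b -0.0123 0.0299
0.015 36 a -0.0207 0.0167 b -0.0024 0.0193
0.02 37 a -0.0199 0.0166 b -0.0015 0.0191
0.025 35 a -0.0194 0.015 b -0.0041 0.0188
0.03 35 a -0.019 0.0136 b 0.0002 0.0184
0.035 169 a -0.0181 0.0146 b -0.0143 0.0173
0.04 3 a -0.0124 -0.0098 b 0.0007 0.011
```

Run:
```python
from h import *; from workcell import robot
s=robot.read_state();R=Ro.from_rotvec(s["ee_rot"]).as_matrix();cd=-R[:,0];cp=s["tcp_pos"]-R[:,2]*CZ
c=load("side3.npz");P=cloud(c);Q=P[c["depth"]>0]
L=(Q-cp)@cd;a=(Q-cp)@R[:,1];b=-(Q-cp)@R[:,2];r=np.hypot(a,b)
k=(L>-.037)&(L<.0)&(r<.0225)&(b>.008); k2=(L>.014)&(L<.036)&(r<.022)&(b>-.004)
def f(q): # q: offset a,b, slopes
    d=lambda k,rr:np.hypot(a[k]-q[0]-q[2]*L[k],b[k]-q[1]-q[3]*L[k])-rr
    return np.concatenate([d(k,.0203),d(k2,.0203-(L[k2]-.014)*3.5/26)])
for free in(4,2):
    S=least_squares(lambda q:f(np.r_[q,np.zeros(4-free)]),np.zeros(free),loss="soft_l1",f_scale=.001)
    print(k.sum(),k2.sum(),"off mm",(S.x[:2]*1e3).round(2),"slope deg",np.degrees(S.x[2:]).round(2),"rms",np.sqrt(np.mean(S.fun**2))*1e3)
# world comparision: a axis
print("tool y",R[:,1].round(2))
i=(L>.03)&(r<.012);print("end face L",np.median(L[i]),i.sum())
```

```text
133 158 off mm [-1.1  -0.44] slope deg [-0.04 -0.23] rms 0.446086380061151
133 158 off mm [-1.08 -0.45] slope deg [] rms 0.4503304346584326
tool y [ 0.94 -0.34 -0.  ]
end face L 0.03909073399102617 78
```

Run:
```python
from h import *; from workcell import robot
s=robot.read_state();u=np.cross([0,0,1],MD);u/=np.linalg.norm(u);w=np.cross(MD,u)
goal(s,.16,off=w*.0005-u*.0003)
```

```text
t 7.6333 tcp [ 0.4835 -0.065   0.2128] shift [ 0.0052 -0.0008 -0.0019] turn [-0.2  -0.1   0.01] F [-0.19 -0.43 -0.73] w 0.456
```

Call:
move_arm(deltas="0.03 0.005 -0.0008 -0.0019 -0.2 -0.1 0;0.03 0.01 0 0 0 0 0;0.03 0.01 0 0 0 0 0;0.03 0.01 0 0 0 0 0;0.03 0 0 0 0 0 0;0.03 0 0 0 0 0 0;0.03 0 0 0 0 0 0;0.03 0 0 0 0 0 0;0.03 0 0 0 0 0 0;0.03 0 0 0 0 0 0")

```text
time_s: 8.47
tcp_pos: [0.4945, -0.0321, 0.2089]
ee_rot: [2.485, 1.749, -0.207]
ft_force: [-0.5, -0.2, -0.3]
gripper_width: 0.456
grip_force: 60.9
```

```bash
cat > g.py <<'E'
from h import *; from workcell import robot; import sys
s=robot.read_state();u=np.cross([0,0,1],MD);u/=np.linalg.norm(u);w=np.cross(MD,u)
goal(s,float(sys.argv[1]),off=w*.0005-u*.0003);R=Ro.from_rotvec(s["ee_rot"]).as_matrix()
print("mouth x",((s["tcp_pos"]-R[:,2]*CZ+R[:,0]*.04-MO)@MD).round(4),"F tool",(R.T@s["ft_force"]).round(2),"M tool",(R.T@s["torque"]).round(3))
E
python3 g.py .105
```

```text
t 8.4667 tcp [ 0.4945 -0.0321  0.2089] shift [ 0.0254 -0.      0.    ] turn [ 0.    0.01 -0.02] F [-0.46 -0.16 -0.33] w 0.456
mouth x 0.1304 F tool [-0.25 -0.38  0.37] M tool [0.028 0.061 0.042]
```

Call:
move_arm(deltas="0.03 0.008 0 0 0 0 0;0.03 0.008 0 0 0 0 0;0.03 0.008 0 0 0 0 0;0.03 0.004 0 0 0 0 0;0.03 0.004 0 0 0 0 0;0.03 0.004 0 0 0 0 0;0.03 0.004 0 0 0 0 0;0.03 0 0 0 0 0 0;0.03 0 0 0 0 0 0;0.03 0 0 0 0 0 0")

```text
time_s: 9.3
tcp_pos: [0.5077, 0.0052, 0.2023]
ee_rot: [2.485, 1.75, -0.207]
ft_force: [0.5, -0.5, 0.0]
gripper_width: 0.454
grip_force: 60.9
```

```bash
python3 g.py .07
```

```text
t 9.3 tcp [0.5077 0.0052 0.2023] shift [0.0202 0.     0.    ] turn [-0.    0.01  0.  ] F [ 0.47 -0.47  0.01] w 0.454
mouth x 0.0902 F tool [-0.28  0.6   0.04] M tool [-0.04   0.078  0.034]
```

Past the tip with no contact. Next stop is just short of the band (mouth at about 66 mm), and then I check.

Call:
move_arm(deltas="0.03 0.004 0 0 0 0 0;0.03 0.004 0 0 0 0 0;0.03 0.004 0 0 0 0 0;0.03 0.004 0 0 0 0 0;0.03 0.004 0 0 0 0 0;0.03 0.004 0 0 0 0 0;0.03 0 0 0 0 0 0;0.03 0 0 0 0 0 0;0.03 0 0 0 0 0 0")

```text
time_s: 10.05
tcp_pos: [0.5157, 0.0275, 0.1983]
ee_rot: [2.485, 1.75, -0.207]
ft_force: [-0.8, 0.8, -1.7]
gripper_width: 0.453
grip_force: 60.9
```

```bash
python3 g.py .056
```

```text
t 10.05 tcp [0.5157 0.0275 0.1983] shift [ 0.0101  0.0001 -0.    ] turn [-0.    0.01  0.02] F [-0.83  0.75 -1.74] w 0.453
mouth x 0.0661 F tool [ 0.71 -1.03  1.65] M tool [-0.025  0.088  0.035]
```

Call:
move_arm(deltas="0.03 0.002 0 0 0 0 0;0.03 0.002 0 0 0 0 0;0.03 0.002 0 0 0 0 0;0.03 0.002 0 0 0 0 0;0.03 0.002 0 0 0 0 0;0.03 0 0 0 0 0 0;0.03 0 0 0 0 0 0;0.03 0 0 0 0 0 0;0.03 0 0 0 0 0 0")

```text
time_s: 10.8
tcp_pos: [0.5191, 0.0368, 0.1967]
ee_rot: [2.485, 1.75, -0.207]
ft_force: [0.2, 0.2, -1.1]
gripper_width: 0.454
grip_force: 60.9
```

```bash
python3 g.py .050
```

```text
t 10.8 tcp [0.5191 0.0368 0.1967] shift [0.0061 0.0001 0.    ] turn [-0.    0.01  0.01] F [ 0.23  0.22 -1.08] w 0.454
mouth x 0.0561 F tool [0.46 0.15 1.02] M tool [ 0.015  0.139 -0.003]
```

Call:
move_arm(deltas="0.03 0.001 0 0 0 0 0;0.03 0.001 0 0 0 0 0;0.03 0.001 0 0 0 0 0;0.03 0.001 0 0 0 0 0;0.03 0.001 0 0 0 0 0;0.03 0 0 0 0 0 0;0.03 0 0 0 0 0 0;0.03 0 0 0 0 0 0")

```text
time_s: 11.47
tcp_pos: [0.5206, 0.0413, 0.1958]
ee_rot: [2.485, 1.75, -0.208]
ft_force: [-2.6, -5.7, 1.5]
gripper_width: 0.455
grip_force: 61.0
```

```bash
python3 g.py .048
```

```text
t 11.4667 tcp [0.5206 0.0413 0.1958] shift [ 0.0034  0.0002 -0.    ] turn [-0.02  0.04  0.  ] F [-2.63 -5.71  1.48] w 0.455
mouth x 0.0514 F tool [-6.42 -0.55 -0.42] M tool [ 0.08  -0.724 -0.003]
```

Call:
move_arm(deltas="0.03 0.001 0 0 0 0 0;0.03 0.001 0 0 0 0 0;0.03 0.001 0 0 0 0 0;0.03 0 0 0 0 0 0;0.03 0 0 0 0 0 0")

```text
time_s: 11.88
tcp_pos: [0.5215, 0.0439, 0.1954]
ee_rot: [2.485, 1.75, -0.208]
ft_force: [-2.5, -6.1, 3.0]
gripper_width: 0.456
grip_force: 61.1
```

```bash
python3 g.py .048
```

```text
t 11.8833 tcp [0.5215 0.0439 0.1954] shift [ 0.0006  0.0001 -0.    ] turn [-0.02  0.06  0.  ] F [-2.47 -6.14  2.97] w 0.456
mouth x 0.0485 F tool [-7.02 -0.26 -1.83] M tool [ 0.087 -0.936 -0.03 ]
```

Call:
move_arm(deltas="0.03 0.001 0 0 0 0 0;0.03 0.001 0 0 0 0 0;0.03 0.001 0 0 0 0 0;0.03 0 0 0 0 0 0;0.03 0 0 0 0 0 0")

```text
time_s: 12.3
tcp_pos: [0.5228, 0.0472, 0.1949]
ee_rot: [2.485, 1.75, -0.206]
ft_force: [-1.6, -1.3, 1.0]
gripper_width: 0.458
grip_force: 61.2
```

```bash
python3 g.py .043
```

```text
t 12.3 tcp [0.5228 0.0472 0.1949] shift [0.0019 0.     0.0001] turn [ 0.   -0.01  0.01] F [-1.65 -1.35  1.04] w 0.458
mouth x 0.0449 F tool [-1.97 -1.1  -0.72] M tool [ 0.172 -0.01  -0.067]
```

Call:
move_arm(deltas="0.03 0.001 0 0 0 0 0;0.03 0.001 0 0 0 0 0;0.03 0.001 0 0 0 0 0;0.03 0 0 0 0 0 0;0.03 0 0 0 0 0 0")

```text
time_s: 12.72
tcp_pos: [0.5242, 0.0507, 0.1943]
ee_rot: [2.485, 1.75, -0.204]
ft_force: [1.0, 6.9, -0.5]
gripper_width: 0.456
grip_force: 61.1
```

```bash
python3 g.py .040
```

```text
t 12.7167 tcp [0.5242 0.0507 0.1943] shift [ 0.0012 -0.0001  0.0001] turn [ 0.02 -0.08  0.01] F [ 1.    6.86 -0.46] w 0.456
mouth x 0.0412 F tool [ 6.78 -1.37 -0.66] M tool [ 0.192  1.149 -0.078]
```

The click has come: the springs now pull the cap forward. I go on in small steps until the rim bears on the collar.

Call:
move_arm(deltas="0.03 0.001 0 0 0 0 0;0.03 0.0005 0 0 0 0 0;0.03 0.0005 0 0 0 0 0;0.03 0 0 0 0 0 0;0.03 0 0 0 0 0 0")

```text
time_s: 13.13
tcp_pos: [0.5244, 0.0514, 0.1941]
ee_rot: [2.485, 1.75, -0.207]
ft_force: [-1.4, -2.3, 4.6]
gripper_width: 0.455
grip_force: 61.4
```

```bash
python3 g.py .038
```

```text
t 13.1333 tcp [0.5244 0.0514 0.1941] shift [ 0.0024 -0.      0.    ] turn [0.   0.03 0.  ] F [-1.44 -2.25  4.62] w 0.455
mouth x 0.0404 F tool [-3.33 -0.59 -4.13] M tool [ 0.077 -0.601 -0.011]
```

Call:
move_arm(deltas="0.03 0.0005 0 0 0 0 0;0.03 0.0003 0 0 0 0 0;0.03 0 0 0 0 0 0;0.03 0 0 0 0 0 0")

```text
time_s: 13.47
tcp_pos: [0.5244, 0.0515, 0.1941]
ee_rot: [2.484, 1.749, -0.209]
ft_force: [-3.0, -10.1, 7.4]
gripper_width: 0.461
grip_force: 61.6
```

```bash
python3 g.py .038
```

```text
t 13.4667 tcp [0.5244 0.0515 0.1941] shift [0.0023 0.     0.    ] turn [-0.01  0.1  -0.01] F [ -3.01 -10.07   7.39] w 0.461
mouth x 0.0403 F tool [-11.58   0.56  -5.54] M tool [ 2.200e-02 -1.717e+00 -1.000e-03]
```

Call:
move_arm(deltas="0.03 0.0002 0 0 0 0 0;0.03 0 0 0 0 0 0;0.03 0 0 0 0 0 0")

```text
time_s: 13.72
tcp_pos: [0.5244, 0.0515, 0.1941]
ee_rot: [2.484, 1.749, -0.209]
ft_force: [-3.3, -11.5, 7.5]
gripper_width: 0.453
grip_force: 61.6
```

```bash
python3 g.py .038
```

```text
t 13.7167 tcp [0.5244 0.0515 0.1941] shift [0.0023 0.     0.    ] turn [-0.01  0.12 -0.01] F [ -3.35 -11.48   7.49] w 0.453
mouth x 0.0402 F tool [-13.02   0.72  -5.39] M tool [-0.045 -1.913 -0.037]
```

Call:
move_arm(deltas="0.03 -0.0006 0 -0.0003 0 0 0;0.03 -0.0006 0 -0.0003 0 0 0;0.03 0 0 0 0 0 0;0.045 0 0 0 0 0 0;0.05 0 0 0 0 0 0;0.06 0 0 0 0 0 0;0.07 0 0 0 0 0 0;0.0854 0 0 0 0 0 0;0.0854 0 0 0 0 0 0;0.0854 0 0 0 0 0 0;0.0854 0 0 0 0 0 0")

```text
time_s: 14.63
tcp_pos: [0.5244, 0.0516, 0.1947]
ee_rot: [2.485, 1.75, -0.207]
ft_force: [-0.0, -0.2, 0.2]
gripper_width: 0.998
grip_force: 0.0
```

```bash
python3 g.py .040
```

```text
t 14.6333 tcp [0.5244 0.0516 0.1947] shift [0.0003 0.     0.0006] turn [0. 0. 0.] F [-0.02 -0.18  0.2 ] w 0.998
mouth x 0.0403 F tool [-0.2   0.04 -0.17] M tool [ 0.028  0.112 -0.032]
```

Call:
move_arm(deltas="0.0854 0 0 -0.005 0 0 0;0.0854 0 0 -0.015 0 0 0;0.0854 0 0 -0.025 0 0 0;0.0854 0 0 -0.03 0 0 0;0.0854 0 0 -0.03 0 0 0;0.0854 0 0 -0.03 0 0 0;0.0854 -0.03 0 -0.005 0 0 0;0.0854 -0.03 0 0 0 0 0;0.0854 -0.03 0 0 0 0 0;0.0854 -0.03 0 0 0 0 0;0.0854 -0.03 0 0 0 0 0;0.0854 -0.03 0 0 0 0 0;0.0854 -0.03 0 0 0 0 0;0.0854 -0.03 0 0 0 0 0;0.0854 -0.03 0 0 0 0 0;0.0854 -0.03 0 0 0 0 0;0.0854 0 0 0 0 0 0;0.0854 0 0 0 0 0 0")

```text
time_s: 16.13
tcp_pos: [0.432, -0.2062, 0.3828]
ee_rot: [2.487, 1.746, -0.206]
ft_force: [1.0, 0.8, -0.7]
gripper_width: 1.004
grip_force: 0.0
```

Run:
```python
from h import *; from workcell import robot
o=[]
u=np.cross([0,0,1],MD);u/=np.linalg.norm(u);w=np.cross(MD,u)
for n,b in(("top",(190,160,310,250)),("side",(170,120,300,220))):
    c=grab(robot,n,6);np.savez(n+"4.npz",**c);x0,y0,x1,y1=b
    o.append(cv2.resize(np.clip(c["frame"][y0:y1,x0:x1,::-1]*1.8,0,255).astype(np.uint8),(400,300),interpolation=cv2.INTER_CUBIC))
    P=cloud(c);Q=P[c["depth"]>0];L=(Q-MO)@MD;a=(Q-MO)@u;b=(Q-MO)@w;near=np.hypot(a,b)<.024
    k=near&(L>.045)&(L<.09)&(b>0);print(n,k.sum(),"L ends",np.percentile(L[near&(L>.03)],99.5).round(4))
    if k.sum()>40:
        p,d,e=cyl([(Q[k],.0203)],MO+.068*MD,MD);q=p-MO-.068*MD;print("axis off u,w mm",(q@u*1e3).round(2),(q@w*1e3).round(2),"angle",np.degrees(np.arccos(min(1,d@MD))).round(2),"rms",e)
cv2.imwrite("pics/p4.png",np.hstack(o));print(robot.read_state()["ft_force"])
```

```text
top 397 L ends 0.3879
axis off u,w mm 0.24 -0.01 angle 0.55 rms 0.00043701673339385187
side 56 L ends 0.1406
axis off u,w mm -1.08 0.92 angle 0.56 rms 0.00039836771781242176
[-0.20867962 -0.11481244 -0.06201305]
```

View pics/p4.png

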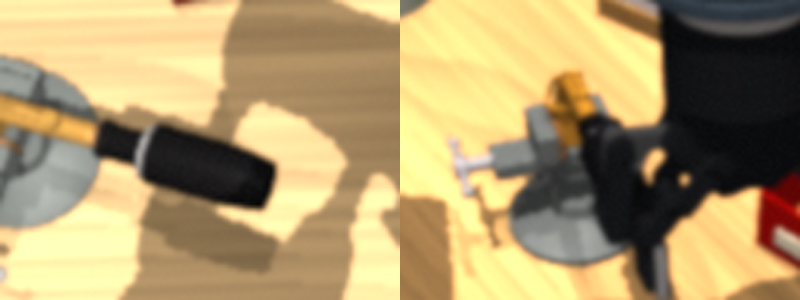

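The top view shows the cap seated against the collar (rim at crop (150,150), closed end at (270,185)). Its axis lies within 0.3 mm and 0.6° of the mouthpiece's, and the arm is clear.

```bash
python3 -c "
from workcell import robot
print(robot.job_done())"
```

```text
the job is handed in; nothing more can be done
None
```

I pressed the larger cap on until it clicked and its rim sat against the collar (13 N push); it lies within about 0.3 mm and 0.6° of the mouthpiece's centre line, the arm is clear, and the job is handed in, though no verdict came back.

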